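# Release a handleless drawer through its catch hole

### The arm

A 6-joint arm with a two-finger parallel gripper is mounted at the origin on the work surface; the furniture and walls round the work are solid. World frame = base frame: x ahead of the robot, y to its left, z up, the work surface at z = 0. Lengths are in m, angles in rad, forces in N, time in s.
With the tool pointing down it reaches from about 0.325 to 0.775 m from the base axis. Payload 5.5 kg.
Tool frame: the origin (TCP) lies midway between the tips of the shut fingers; the grasp point (between the pads) lies 19 mm behind it; z points along the fingers, y is the line along which they close (so a half turn about z gives the same grasp; the last joint's range is limited). The gripper opens to 85 mm and grips with 20 to 120 N. Pads are 22 mm wide; open, the fingers measure 114 mm over their backs; the gripper's body (76 mm by 85 mm) begins 54 mm behind the grasp point. The pads swing forward as they close: fully open they stand 13 mm farther back than shut.
Start: joints at [-1.383, 0.091, 1.231, -0, 1.82, -0.057], TCP at [0.145, -0.582, 0.194] pointing down, gripper open.
Joint ranges: [-2.87, 2.87], [-0.86, 2.18], [0.17, 2.46], [-1.51, 4.65], [0.06, 2.69], [-2.65, 2.65]. Speed limits (rad/s): [2.57, 2.57, 3.01, 3.14, 3.14, 3.14].

### API

Orientations are given as a unit quaternion [x, y, z, w].
In Python, from bench import env gives the robot as it stands.
- The arm moves only by the tool servo_tool, never from a script. Its argument "targets" is a list of rows, each a list of 7 numbers: the shift along the tool's x, y, z scaled (see below), then the turn, a rotation vector about the tool's x, y, z scaled (see below), then the opening, from 0 (shut) to 1 (fully open). In form: [[dx, dy, dz, rx, ry, rz, claw], ...]. A call has 1 to 20 rows; each row is the pose to reach, as a shift and turn from the pose commanded when the call began, along the tool's axes at that moment; what a row does not reach only later rows make up. The controller multiplies each number of a shift by 0.1 m and each number of a turn by 60 degrees. A row lasts 1/12 s, in which the tool goes at most 41.7 mm and 7.16 degrees, less where a joint would pass 70% of its speed; a pose out of reach is approached as far as the arm can. A call with a number of a shift or a turn outside -1 to 1 is refused whole. A call with a gripper value outside its range is refused whole. The fingers move at their own pace and stop on an object; the grip force is fixed at half the most. Time passes only in rows, so rows that repeat a pose let the fingers close. It gives the time, the measured TCP pose, the force, the opening and the grip force at its end, in the units of the state.
- env.read_state(): the state, without advancing time (a new reading comes with each control period).
- env.read_camera(name): name is "scene" or "top" or "wrist"; returns a dict with "pixels" (480x640x3 uint8, red, green, blue), "range_z" (480x640 float32, m along the optical axis (not along the pixel's ray), 0 where there is no reading), "fov_y" (degrees; the focal length in pixels is half the picture's height over the tangent of half this angle, whatever the lens; pixels are square), "cx", "cy" (the principal point, pixels), "view" (4x4, takes a point from world to camera coordinates). Camera axes: x right, y down, z forward; pixel columns grow to the right and rows downward; lengths in m; the calibration is good to about 2 mm. A picture is of the moment at which its call begins.
- env.close_job(): hands the job in; it is judged then, once.
The state is a dict: "time": time; "joints": joint angles; "qd": joint speeds; "joint_efforts": joint torques, N m; "tcp_pos": TCP position; "tcp_rot": TCP orientation; "contact_force": force on the tool from outside, world axes, zero at the start; "ft_torque": the same for the moment, N m; "opening": opening from 0.0 (shut) to 1.0 (fully open); "grasp_force": force on a finger pad.
Only numpy, scipy, OpenCV 4.12 (cv2) and the standard library are available. Lean on these libraries where they do the work, as an engineer would, in place of code of your own. Each camera call takes 0.05 s, during which the arm holds its last target. There are 200 camera calls.

### The job

The small bench drawer has no handle and is held shut by a spring catch behind it. Take the wooden dowel from its stand, feel for the small hole in the plate on top of the unit and push the catch down through it, gently, until the drawer springs out a little; then hook the dowel behind the drawer front, draw the drawer out all the way, and put the dowel back standing in its stand. Leave the other things on the bench alone.

Things in the scene. Friction and masses are not known exactly. Their poses are not given: they have to be found in the camera images.
- cabinet: Grey painted steel drawer unit fixed on the bench, 170 mm long (its own x), 140 mm wide (y), 85 mm high; origin at the centre of its underside, z up. Its drawer opens toward its own -x; the open face is at x = -85 mm. On top near the back lies a bright steel release plate, 48 x 48 x 4 mm. The dowel must never press on the unit or its drawer with more than 25 N.
- plate_centre (a point): Centre of the release plate's top face, 89 mm above the bench, at x = +50, y = 0 mm of the cabinet. The hole (15 mm diameter, 1 mm chamfer, through the plate) is eccentric: its centre lies 6 mm from this point in an unknown, unmeasured direction, as the plate is clamped at any turn. It does not shift sideways; pressed, it gives on rubber washers, 1 mm per 8 N, at most 3 mm.
- catch (a joint): Downward travel of the sprung catch, in m, 0 at rest. Its flat pad lies under the hole wherever that is, its top 17 mm below the plate's top face. It starts to give at about 5 N, lets the drawer go after 8 to 9 mm (about 9 N), meets a hard stop at 14 mm (about 11 N) and springs back when let go.
- drawer (a joint): Travel of the drawer out of the unit, in m: 0 shut (latched), springs out by itself to between 0.035 and 0.055 when the catch is released; from 0.080 it runs on a rubber buffer and counts as fully out, with a hard stop at 0.088. It slides with about 1 N friction and stays where it is left.
- drawer_front (a point): Centre of the top edge of the drawer front's outer face, 80 mm above the bench; moves with the drawer. The front is a plain plate 134 mm wide, 6 mm thick, z 10 to 80 mm, no handle; shut, its inner face lies at x = -85 mm of the cabinet. Behind it the drawer is open at the top; small steel collets on its floor reach 33 mm above the bench.
- dowel: Plain round wooden dowel, 12 mm diameter, 120 mm long, about 30 g, standing upright in its stand at the start. Origin at the centre of its lower end, z along its axis.
- dowel_tip (a point): Centre of the dowel's lower end (the same point as the dowel's origin).
- stand: Wooden stand fixed on the bench: base 70 x 60 x 8 mm with a block 50 x 50 mm on it, top 38 mm above the bench, with one blind round hole of 18 mm diameter at the centre, 30 mm deep (hole floor 8 mm above the bench). Origin at the centre of the underside, below the hole's axis.
- rotor: Bystander, to be left alone: motor rotor on its shaft lying on the bench, 115 mm long, 41 mm diameter.
- tape_roll: Bystander: black tape roll lying flat, 62 mm diameter, 19 mm high.
- end_cap: Bystander: pale round motor end cap, 58 mm diameter, 16 mm high.
- screwdriver: Bystander: screwdriver lying on the bench, 148 mm long.
- stator: Bystander: stator ring lying flat, 58 mm diameter, 23 mm high.
- bearing: Bystander: small ball bearing lying flat, 26 mm diameter, 8 mm high.
Things that resemble listed ones, but are neither listed nor needed, are in the scene too. There is more than one size of the stand; the one meant has the size given above.

How it is judged:
By the outcome, as a careful person would: the job done as asked, in the order asked, and still so for the second after the job is handed in, with the robot touching nothing.
It also fails if it takes over 72 s, if anything falls off the work surface, if the arm or the gripper's body presses on something with over 40 N, if the wrist force passes 120 N, or if a joint passes its speed limit or range.

## Working session

There is one attempt and no reset: what is moved stays moved. The work goes in short steps, Python scripts to look and compute and a tool call to move; the robot and the scene stay as the last step left them, time stands still between calls to the robot, and variables do not carry over. Pictures are saved under pics/ and viewed, at most 10 in all, crops included, and the job is handed in when it is done.

Besides the shell and the picture viewer there is one more tool, called after ">>>" by a JSON object that holds its "fn" and its "kwargs", one argument or row to a line. servo_tool: Moves the arm, as the interface text tells. Its arguments: {"type":"object","properties":{"targets":{"type":"array","items":{"type":"array","items":{"type":"number","minimum":-1,"maximum":1}}}},"required":["targets"]}

```bash
mkdir -p pics; ls; python3 - <<'E'
from bench import env
import cv2,numpy as np
s=env.read_state();print(s)
a=[]
for n in("scene","top"):
    d=env.read_camera(n);np.savez(f"pics/{n}.npz",**d);print(n,d["fov_y"],d["cx"],d["cy"],d["view"].round(3).tolist())
    cv2.imwrite(f"pics/{n}0.png",d["pixels"][:,:,::-1])
E
```

```text
pics
{'time': 0.0, 'joints': array([-1.38269618e+00,  9.18713242e-02,  1.23192195e+00, -2.28729184e-05,
        1.81981428e+00, -5.66768569e-02]), 'qd': array([ 8.87262178e-04,  6.35702275e-04, -8.54791597e-05, -1.49251139e-03,
       -9.01502009e-04, -2.88365997e-04]), 'joint_efforts': array([-1.75990095e-03, -4.58735919e+01, -4.18033934e+01, -1.33219205e-04,
        1.16402423e-02, -3.11730469e-05]), 'tcp_pos': array([ 0.14533761, -0.58174627,  0.19252313]), 'tcp_rot': array([ 9.92519710e-01,  1.22080342e-01, -7.72161579e-05, -1.00454747e-03]), 'contact_force': array([ 0.76583689,  0.31116868, -0.11201789]), 'ft_torque': array([ 0.02082231, -0.00104842, -0.04380308]), 'grasp_force': 0.0, 'opening': 1.00331331082868}
scene 47.614863344282796 324.08676647943145 239.52514844894063 [[-0.685, -0.728, 0.002, 0.396], [-0.334, 0.311, -0.89, 0.263], [0.648, -0.611, -0.456, 0.914], [0.0, 0.0, 0.0, 1.0]]
top 48.65359333416253 320.8954004624351 240.3878244080705 [[0.011, -1.0, -0.003, 0.036], [-0.98, -0.01, -0.201, 0.564], [0.201, 0.005, -0.98, 1.177], [0.0, 0.0, 0.0, 1.0]]
```

View pics/top0.png

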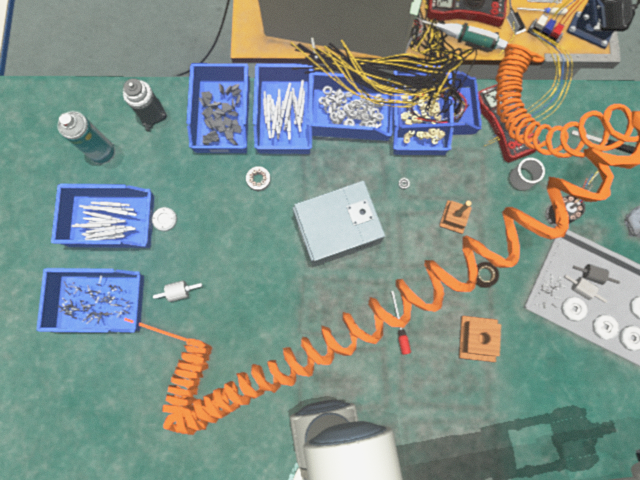

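View pics/scene0.png

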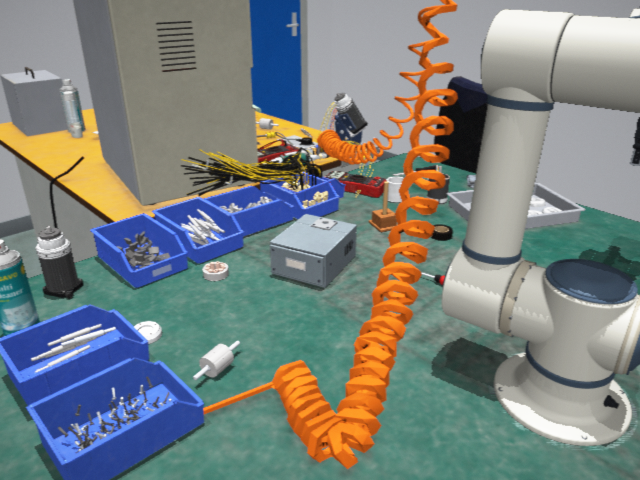

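Candidates seen in the top picture are two stands: a small one holding the dowel at about (457,214), and a larger empty one at (480,338). The cabinet is at (340,222) with its plate at (361,211). I'll measure their sizes and check a crop.

```bash
cat > h.py <<'E'
import numpy as np,cv2
def load(n):return dict(np.load(f"pics/{n}.npz"))
def cloud(d):
    f=240/np.tan(np.radians(d["fov_y"])/2);v,u=np.mgrid[:480,:640];z=d["range_z"]
    P=np.stack([(u-d["cx"])/f*z,(v-d["cy"])/f*z,z],-1);T=np.linalg.inv(d["view"])
    W=P@T[:3,:3].T+T[:3,3];W[z==0]=np.nan;return W
E
python3 - <<'E'
from h import *
d=load("top");W=cloud(d)
def rep(name,u0,u1,v0,v1,z0,z1):
    w=W[v0:v1,u0:u1].reshape(-1,3);w=w[(w[:,2]>z0)&(w[:,2]<z1)]
    if len(w)<3:print(name,len(w));return
    r=cv2.minAreaRect((w[:,:2]*1000).astype(np.float32));print(name,len(w),"c",np.round(r[0],1),"sz",np.round(r[1],1),"ang",round(r[2],1),"z",np.median(w[:,2]).round(4),"mean",w[:,:2].mean(0).round(4),"zmax",w[:,2].max().round(4))
rep("cab top",285,390,175,265,.075,.0868);rep("plate",285,390,175,265,.0868,.1)
for n,b in(("small",(435,480,190,240)),("big",(455,505,310,365))):
    rep(n+" base",*b,.004,.02);rep(n+" block",*b,.03,.05);rep(n+" dowel",*b,.06,.3)
# orange hose heights
for (u,v) in((400,310),(435,280),(470,250),(487,275),(510,220),(545,220),(565,180),(340,335)):
    w=W[v-12:v+12,u-12:u+12].reshape(-1,3);i=np.nanargmax(w[:,2]);print(u,v,w[i].round(3))
p=d["pixels"][:,:,::-1]
a=cv2.resize(p[180:270,290:390],(500,450),interpolation=2);b=cv2.resize(p[185:245,430:480],(300,360),interpolation=2)
c=np.zeros((450,800,3),np.uint8);c[:,:500]=a;c[:360,500:]=b;cv2.imwrite("pics/crop1.png",c)
f=240/np.tan(np.radians(d["fov_y"])/2);print(W[203:221,352:371,2].round(3)[::2,::2])
E
```

```text
cab top 3463 c [605.2   5.2] sz [141.6 177.9] ang 20.1 z 0.0841 mean [0.6022 0.0095] zmax 0.0868
plate 1099 c [605.3   2.3] sz [139.4 169. ] ang 20.4 z 0.0881 mean [ 0.6071 -0.0095] zmax 0.0957
small base 286 c [ 642.1 -291.4] sz [108.7 125. ] ang 89.8 z 0.0069 mean [ 0.6297 -0.2767] zmax 0.0195
small block 383 c [ 636.3 -282.7] sz [51.  51.5] ang 70.6 z 0.0379 mean [ 0.6341 -0.281 ] zmax 0.0487
small dowel 92 c [ 579.8 -258.8] sz [ 15.6 138.1] ang 65.0 z 0.115 mean [ 0.6175 -0.2728] zmax 0.2991
big base 667 c [ 347.3 -331.2] sz [115.5 124.1] ang 87.8 z 0.011 mean [ 0.342  -0.3179] zmax 0.02
big block 166 c [ 343.2 -325. ] sz [71.8 70. ] ang 83.3 z 0.0456 mean [ 0.3436 -0.3098] zmax 0.05
big dowel 4 c [ 354.5 -322.5] sz [66.8 48.2] ang 73.9 z 0.0609 mean [ 0.352  -0.3263] zmax 0.0616
400 310 [ 0.408 -0.125  0.257]
435 280 [ 0.444 -0.18   0.296]
470 250 [ 0.495 -0.243  0.335]
487 275 [ 0.468 -0.273  0.336]
510 220 [ 0.54  -0.299  0.377]
545 220 [ 0.523 -0.322  0.385]
565 180 [ 0.575 -0.373  0.43 ]
340 335 [ 0.347 -0.02   0.198]
[[0.082 0.085 0.092 0.087 0.085 0.091 0.093 0.089 0.085 0.084]
 [0.089 0.088 0.089 0.09  0.09  0.086 0.088 0.091 0.082 0.088]
 [0.088 0.088 0.088 0.09  0.085 0.093 0.088 0.091 0.088 0.087]
 [0.089 0.093 0.087 0.088 0.084 0.073 0.09  0.087 0.086 0.084]
 [0.09  0.086 0.089 0.088 0.068 0.071 0.07  0.086 0.089 0.083]
 [0.088 0.087 0.089 0.09  0.071 0.073 0.075 0.089 0.088 0.091]
 [0.088   nan 0.086 0.087 0.085 0.091 0.086 0.088 0.089 0.091]
 [0.093 0.087 0.09  0.087 0.084 0.09  0.088 0.087 0.089 0.088]
 [0.091 0.086 0.088 0.091 0.092 0.087 0.087 0.093 0.09  0.086]]
```

View pics/crop1.png

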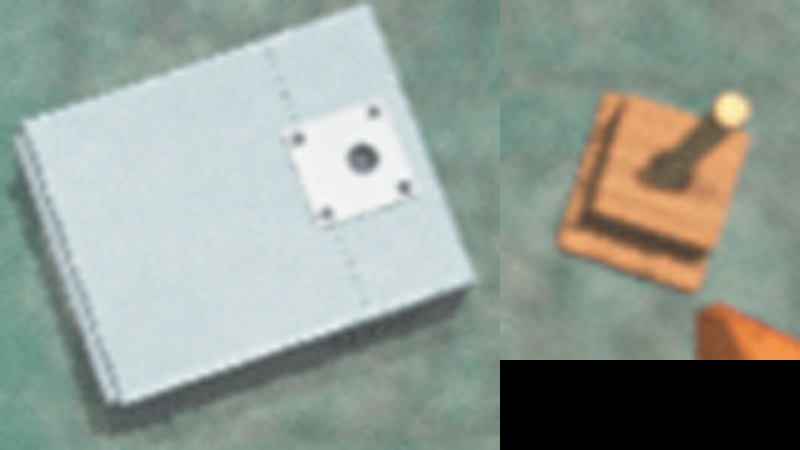

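The crop confirms the choice. The dowel's pale top is at about (469,203), in the stand with the 51 mm block; the other block measures 71 mm. The plate, with a dark hole at about (362,212), lies on the cabinet, and the drawer front faces left in the image. Next I'll refine the numbers and check the hose clearance.

```bash
cat >> h.py <<'E'
def plane(d,u,v,z):
    f=240/np.tan(np.radians(d["fov_y"])/2);T=np.linalg.inv(d["view"])
    r=T[:3,:3]@np.array([(u-d["cx"])/f,(v-d["cy"])/f,1]);return T[:3,3]+r*(z-T[2,3])/r[2]
E
python3 - <<'E'
from h import *
d=load("top");W=cloud(d);p=d["pixels"].astype(int)
# plate
m=np.zeros((480,640),np.uint8);m[198:228,344:376]=(p[198:228,344:376].min(-1)>215)
c=max(cv2.findContours(m,0,2)[0],key=cv2.contourArea);h=cv2.convexHull(c)[:,0]
q=np.array([plane(d,u,v,.089)[:2]*1000 for u,v in h],np.float32);r=cv2.minAreaRect(q);print("plate",r)
g=p[206:218,356:369].mean(-1);w=np.clip(180-g,0,None);v,u=np.mgrid[206:218,356:369]
hu,hv=(w*u).sum()/w.sum(),(w*v).sum()/w.sum();print("hole px",hu,hv,plane(d,hu,hv,.089))
# cabinet top via colour corners
for (x,y) in((369/5+290,5/5+180),(473/5+290,280/5+180),(22/5+290,122/5+180),(118/5+290,403/5+180)):print("corner",plane(d,x,y,.085).round(4))
print("dowel top",plane(d,468.7,203.3,.128).round(4))
for n in("top","scene"):
    d=load(n);W=cloud(d);p=d["pixels"].astype(int)
    o=(p[...,0]>170)&(p[...,1]<130)&(p[...,2]<90)&(W[...,2]>.1)
    w=W[o];az=np.arctan2(w[:,1],w[:,0]);R=np.hypot(w[:,0],w[:,1])
    print(n,[(round(a,1),len(R[k]),*np.percentile(R[k],[2,98]).round(2),*np.percentile(w[k,2],[2,98]).round(2)) for a in np.arange(-1.5,.3,.1) if (k:=(abs(az-a)<.05)&(R<1.3)).sum()>5])
E
```

```text
plate ((624.6804809570312, -46.18714904785156), (49.572208404541016, 50.123905181884766), 20.591625213623047)
hole px 362.29622315477656 210.96321895828186 [ 0.62635427 -0.05187782  0.089     ]
corner [ 0.6994 -0.056   0.085 ]
corner [ 0.5691 -0.1026  0.085 ]
corner [0.6414 0.1042 0.085 ]
corner [0.5107 0.0581 0.085 ]
dowel top [ 0.636  -0.2852  0.128 ]
top [(np.float64(-0.6), 810, np.float64(0.57), np.float64(0.86), np.float64(0.26), np.float64(0.54)), (np.float64(-0.5), 673, np.float64(0.5), np.float64(0.93), np.float64(0.12), np.float64(0.41)), (np.float64(-0.4), 967, np.float64(0.44), np.float64(1.08), np.float64(0.1), np.float64(0.32)), (np.float64(-0.3), 146, np.float64(0.39), np.float64(0.51), np.float64(0.17), np.float64(0.28)), (np.float64(-0.2), 125, np.float64(0.35), np.float64(0.46), np.float64(0.15), np.float64(0.24)), (np.float64(-0.1), 54, np.float64(0.31), np.float64(0.42), np.float64(0.12), np.float64(0.21)), (np.float64(0.0), 61, np.float64(0.31), np.float64(0.39), np.float64(0.16), np.float64(0.19)), (np.float64(0.1), 70, np.float64(0.29), np.float64(0.36), np.floa
[... 395 characters left out ...]
0.13), np.float64(0.41)), (np.float64(-0.4), 1390, np.float64(0.42), np.float64(1.08), np.float64(0.11), np.float64(0.33)), (np.float64(-0.3), 532, np.float64(0.38), np.float64(0.51), np.float64(0.17), np.float64(0.28)), (np.float64(-0.2), 489, np.float64(0.34), np.float64(0.47), np.float64(0.14), np.float64(0.24)), (np.float64(-0.1), 349, np.float64(0.33), np.float64(0.42), np.float64(0.11), np.float64(0.21)), (np.float64(0.0), 372, np.float64(0.31), np.float64(0.39), np.float64(0.12), np.float64(0.19)), (np.float64(0.1), 359, np.float64(0.29), np.float64(0.37), np.float64(0.1), np.float64(0.17)), (np.float64(0.2), 279, np.float64(0.29), np.float64(0.35), np.float64(0.1), np.float64(0.15))]
```

```bash
python3 - <<'E'
from h import *
d=load("scene");W=cloud(d)
for u,v in((510,20),(510,60),(510,90),(570,20),(570,95),(620,20),(620,98),(500,180),(480,290),(636,50)):print(u,v,W[v,u].round(3))
from bench import env
w=env.read_camera("wrist");np.savez("pics/wrist.npz",**w);print(w["fov_y"],w["view"].round(3).tolist())
E
```

```text
510 20 [0.175 0.032 0.579]
510 60 [0.153 0.057 0.531]
510 90 [0.154 0.042 0.489]
570 20 [0.104 0.007 0.582]
570 95 [0.077 0.022 0.491]
620 20 [ 0.048 -0.011  0.585]
620 98 [0.017 0.013 0.496]
500 180 [0.142 0.053 0.361]
480 290 [0.129 0.085 0.188]
636 50 [0.012 0.016 0.555]
58.747348052370775 [[0.243, -0.97, -0.002, -0.599], [-0.934, -0.234, 0.269, -0.037], [-0.262, -0.064, -0.963, 0.378], [0.0, 0.0, 0.0, 1.0]]
```

>>> {"fn": "servo_tool", "kwargs": {
  "targets": [
    [1,-1,-1,0,0,0,1],
    [1,-1,-1,0,0,0,1],
    [1,-1,-1,0,0,0,1],
    [1,-1,-1,0,0,0,1],
    [1,-1,-1,0,0,0,1],
    [1,-1,-1,0,0,0,1]
  ]
}}

```text
time: 0.65
tcp_pos: [0.2195, -0.4602, 0.2969]
tcp_rot: [0.992, 0.124, 0.001, 0.003]
contact_force: [-0.2, -0.3, -0.3]
opening: 0.999
grasp_force: 0.0
```

>>> {"fn": "servo_tool", "kwargs": {
  "targets": [
    [1,-0.75,-0.8,0,0,0,1],
    [1,-0.75,-0.8,0,0,0,1],
    [1,-0.75,-0.8,0,0,0,1],
    [1,-0.75,-0.8,0,0,0,1],
    [1,-0.75,-0.8,0,0,0,1]
  ]
}}

```text
time: 1.07
tcp_pos: [0.2988, -0.3628, 0.3758]
tcp_rot: [0.992, 0.124, 0.001, 0.001]
contact_force: [0.0, -0.4, -0.3]
opening: 0.998
grasp_force: 0.0
```

>>> {"fn": "servo_tool", "kwargs": {
  "targets": [
    [0.9,-0.7,0,0,0,0,1],
    [0.9,-0.7,0,0,0,0,1],
    [0.9,-0.7,0,0,0,0,1],
    [0.9,-0.7,0,0,0,0,1]
  ]
}}

```text
time: 1.4
tcp_pos: [0.3695, -0.2722, 0.3712]
tcp_rot: [0.992, 0.124, -0.001, -0.002]
contact_force: [0.6, 0.2, -0.4]
opening: 1.0
grasp_force: 0.0
```

>>> {"fn": "servo_tool", "kwargs": {
  "targets": [
    [0.8,-0.6,0,0,0,0,1],
    [0.8,-0.6,0,0,0,0,1],
    [0.8,-0.6,0,0,0,0,1],
    [0.8,-0.6,0,0,0,0,1],
    [0.8,-0.6,0,0,0,0,1]
  ]
}}

```text
time: 1.82
tcp_pos: [0.4306, -0.1976, 0.3714]
tcp_rot: [0.992, 0.122, -0.002, -0.001]
contact_force: [-0.5, -0.1, -0.3]
opening: 0.997
grasp_force: 0.0
```

```bash
python3 - <<'E'
from bench import env
from h import *
s=env.read_state();print({k:np.round(v,3) for k,v in s.items()})
w=env.read_camera("scene");np.savez("pics/scene1.npz",**w);W=cloud(w)
cv2.imwrite("pics/scene1.png",w["pixels"][:,:,::-1])
E
```

```text
{'time': np.float64(1.817), 'joints': array([-5.010e-01, -1.270e-01,  1.122e+00, -1.000e-03,  2.150e+00,
        8.240e-01]), 'qd': array([-0.031, -0.017, -0.004, -0.005,  0.006, -0.001]), 'joint_efforts': array([ 1.2330e+00, -3.2896e+01, -3.8671e+01,  1.6100e-01, -1.0000e-02,
        1.1800e-01]), 'tcp_pos': array([ 0.431, -0.198,  0.371]), 'tcp_rot': array([ 0.992,  0.122, -0.002, -0.001]), 'contact_force': array([-0.503, -0.054, -0.336]), 'ft_torque': array([0.028, 0.026, 0.012]), 'grasp_force': np.float64(0.0), 'opening': np.float64(0.997)}
```

View pics/scene1.png

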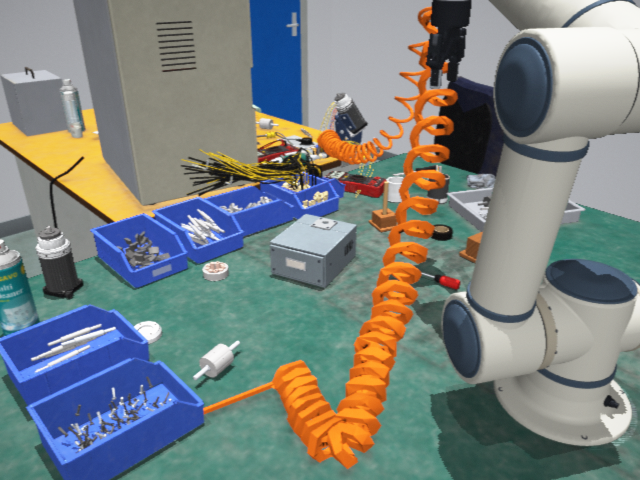

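The gripper shows at (450,40), clear above the hose, and nothing has moved. I'll go on over the dowel.

>>> {"fn": "servo_tool", "kwargs": {
  "targets": [
    [0,0,-0.5,0,0,0,1],
    [0.45,0.2,-0.6,0,0,0,1],
    [0.9,0.4,-0.6,0,0,0,1],
    [0.9,0.4,-0.6,0,0,0,1],
    [0.9,0.4,-0.6,0,0,0,1]
  ]
}}

```text
time: 2.28
tcp_pos: [0.5304, -0.2168, 0.4286]
tcp_rot: [0.993, 0.121, -0.003, -0.002]
contact_force: [-0.6, -0.1, -1.8]
opening: 1.0
grasp_force: 0.0
```

>>> {"fn": "servo_tool", "kwargs": {
  "targets": [
    [0.88,0.94,0,0,0,0,1],
    [0.88,0.94,0,0,0,0,1],
    [0.88,0.94,0,0,0,0,1],
    [0.88,0.94,0.5,0,0,0,1],
    [0.88,0.94,1,0,0,0,1],
    [0.88,0.94,1,0,0,0,1]
  ]
}}

```text
time: 2.78
tcp_pos: [0.6352, -0.2868, 0.3224]
tcp_rot: [0.993, 0.12, -0.006, -0.004]
contact_force: [0.6, -0.9, -0.4]
opening: 1.0
grasp_force: 0.0
```

>>> {"fn": "servo_tool", "kwargs": {
  "targets": [
    [0,0,1,0,0,0,1],
    [0,0,1,0,0,0,1],
    [0,0,1,0,0,0,1],
    [0,0,1,0,0,0,1],
    [0,0,1,0,0,0,1],
    [0,0,1,0,0,0,1]
  ]
}}

```text
time: 3.28
tcp_pos: [0.6355, -0.285, 0.2371]
tcp_rot: [0.993, 0.121, 0.002, 0.001]
contact_force: [0.5, -0.1, 1.0]
opening: 0.997
grasp_force: 0.0
```

```bash
python3 - <<'E'
from bench import env
from h import *
s=env.read_state();print({k:np.round(v,3) for k,v in s.items()})
w=env.read_camera("wrist");np.savez("pics/wrist1.npz",**w)
cv2.imwrite("pics/wrist1.png",w["pixels"][:,:,::-1])
E
```

```text
{'time': np.float64(3.283), 'joints': array([-0.47 ,  0.38 ,  0.819, -0.   ,  1.937,  0.857]), 'qd': array([ 0.011, -0.007, -0.04 ,  0.002, -0.003,  0.001]), 'joint_efforts': array([-1.7600e-01, -5.4343e+01, -3.8257e+01, -1.4000e-02, -4.8000e-02,
       -1.0000e-02]), 'tcp_pos': array([ 0.635, -0.285,  0.237]), 'tcp_rot': array([0.993, 0.121, 0.002, 0.001]), 'contact_force': array([ 0.468, -0.115,  0.993]), 'ft_torque': array([-0.001,  0.026, -0.012]), 'grasp_force': np.float64(0.0), 'opening': np.float64(0.997)}
```

View pics/wrist1.png

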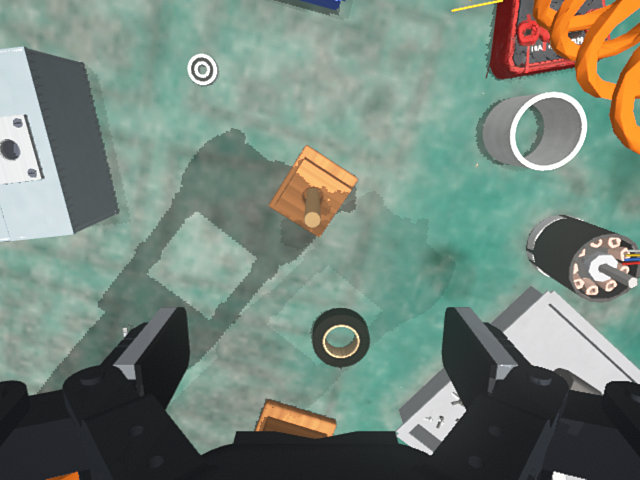

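The wrist picture shows the dowel's pale top at about (312,219) in the small stand. The tape roll is at (341,337), and the fingers straddle clear of everything.

```bash
python3 - <<'E'
from h import *
d=load("wrist1")
p=d["pixels"].astype(int)
m=np.zeros((480,640),np.uint8);s=p[205:235,298:328];m[205:235,298:328]=(s[...,0]>195)&(s[...,1]>150)
c=max(cv2.findContours(m,0,1)[0],key=cv2.contourArea);e=cv2.minEnclosingCircle(c);print(e,cv2.contourArea(c));print("top",plane(d,*e[0],.128))
print("base",plane(d,313,190,.038))
W=cloud(d);w=W[140:245,260:365].reshape(-1,3);w=w[(w[:,2]>.034)&(w[:,2]<.042)];print("block",cv2.minAreaRect((w[:,:2]*1000).astype(np.float32)))
print("hole in plate?",plane(d,10,149,.089))
E
```

```text
((312.06097412109375, 219.35365295410156), 7.5406951904296875) 157.5
top [ 0.63571479 -0.2821576   0.128     ]
base [ 0.64236382 -0.28099556  0.038     ]
block ((635.4127197265625, -282.35504150390625), (50.21108627319336, 50.40745544433594), 71.26347351074219)
hole in plate? [ 0.62511509 -0.05007851  0.089     ]
```

>>> {"fn": "servo_tool", "kwargs": {
  "targets": [
    [0.01,-0.025,0.4,0,0,0,1],
    [0.01,-0.025,0.8,0,0,0,1],
    [0.01,-0.025,1,0,0,0,1],
    [0.01,-0.025,1,0,0,0,1],
    [0.01,-0.025,1,0,0,0,1]
  ]
}}

```text
time: 3.75
tcp_pos: [0.6363, -0.2811, 0.1351]
tcp_rot: [0.993, 0.122, 0.0, 0.0]
contact_force: [0.0, 0.1, 0.9]
opening: 0.998
grasp_force: 0.0
```

>>> {"fn": "servo_tool", "kwargs": {
  "targets": [
    [0,0,0.3,0,0,0,1],
    [0,0,0.56,0,0,0,1],
    [0,0,0.56,0,0,0,1],
    [0,0,0.56,0,0,0,0.3],
    [0,0,0.56,0,0,0,0],
    [0,0,0.56,0,0,0,0],
    [0,0,0.56,0,0,0,0],
    [0,0,0.56,0,0,0,0],
    [0,0,0.56,0,0,0,0],
    [0,0,0.56,0,0,0,0],
    [0,0,0.56,0,0,0,0],
    [0,0,0.56,0,0,0,0],
    [0,0,0.56,0,0,0,0],
    [0,0,0.56,0,0,0,0]
  ]
}}

```text
time: 4.92
tcp_pos: [0.6364, -0.281, 0.0788]
tcp_rot: [0.993, 0.122, 0.001, 0.001]
contact_force: [0.1, 0.6, 5.4]
opening: 0.092
grasp_force: 58.8
```

>>> {"fn": "servo_tool", "kwargs": {
  "targets": [
    [0,0,-0.2,0,0,0,0],
    [0,0,-0.5,0,0,0,0],
    [0,0,-0.8,0,0,0,0],
    [0,0,-1,0,0,-0.11,0],
    [0,0,-1,0,0,-0.11,0],
    [0,0,-1,0,0,-0.11,0]
  ]
}}

```text
time: 5.42
tcp_pos: [0.6365, -0.281, 0.1788]
tcp_rot: [0.984, 0.178, 0.001, 0.001]
contact_force: [-0.3, -0.2, -1.1]
opening: 0.089
grasp_force: 58.6
```

>>> {"fn": "servo_tool", "kwargs": {
  "targets": [
    [0.35,-0.3,0,0,0,0,0],
    [0.35,-0.6,0,0,0,0,0],
    [0.35,-1,0,0,0,0,0],
    [0.35,-1,0,0,0,0,0],
    [0.35,-1,0,0,0,0,0]
  ]
}}

```text
time: 5.83
tcp_pos: [0.6323, -0.1725, 0.1748]
tcp_rot: [0.984, 0.18, -0.002, -0.001]
contact_force: [0.1, -1.6, 0.0]
opening: 0.086
grasp_force: 58.7
```

>>> {"fn": "servo_tool", "kwargs": {
  "targets": [
    [0.3,-0.4,0,0,0,0,0],
    [0.3,-0.7,0,0,0,0,0],
    [0.3,-0.7,0,0,0,0,0],
    [0.3,-0.7,0,0,0,0,0],
    [0.3,-0.7,0,0,0,0,0],
    [0.3,-0.7,0,0,0,0,0]
  ]
}}

```text
time: 6.33
tcp_pos: [0.6369, -0.1003, 0.1769]
tcp_rot: [0.984, 0.178, -0.001, 0.0]
contact_force: [0.1, 0.8, -1.0]
opening: 0.085
grasp_force: 58.8
```

```bash
python3 - <<'E'
from bench import env
from h import *
s=env.read_state();print({k:np.round(v,4).tolist() for k,v in s.items()})
w=env.read_camera("wrist");np.savez("pics/wrist2.npz",**w)
cv2.imwrite("pics/wrist2.png",w["pixels"][:,:,::-1])
E
```

```text
{'time': 6.3333, 'joints': [-0.2087, 0.2118, 1.1276, -0.0006, 1.803, 1.0041], 'qd': [-0.0045, -0.0015, -0.0015, 0.0037, 0.0011, 0.0006], 'joint_efforts': [0.6529, -51.5489, -42.0046, 0.0384, 0.0107, 0.0016], 'tcp_pos': [0.6369, -0.1003, 0.1769], 'tcp_rot': [0.984, 0.178, -0.0005, 0.0001], 'contact_force': [0.069, 0.807, -1.0283], 'ft_torque': [-0.0879, 0.0327, 0.0357], 'grasp_force': 58.7876, 'opening': 0.085}
```

View pics/wrist2.png

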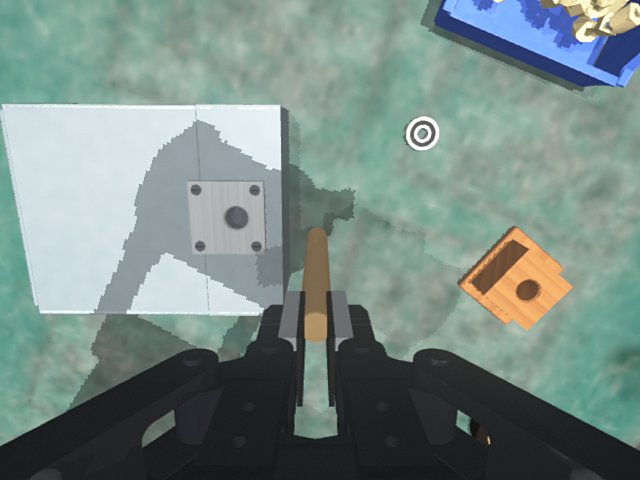

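The wrist picture shows the dowel held upright at x≈316 (tip near row 230), the hole at about (236,217) and the plate centre near (227,217). The unit is square to the tool.

```bash
cat >> h.py <<'E'
def proj(d,P):
    f=240/np.tan(np.radians(d["fov_y"])/2);c=d["view"]@np.r_[P,1];return c[:2]/c[2]*f+[d["cx"],d["cy"]]
E
python3 - <<'E'
from h import *
d=load("wrist2");t=np.array([.6369,-.1003,.1769])
print("cam z check tip",proj(d,t-[0,0,.071]),"top",proj(d,t+[0,0,.049]))
p=d["pixels"].astype(int);g=p[200:236,215:256].mean(-1);w=np.clip(105-g,0,None);v,u=np.mgrid[200:236,215:256]
hu,hv=(w*u).sum()/w.sum(),(w*v).sum()/w.sum();H=plane(d,hu,hv,.089);print("hole",hu,hv,H)
C=np.mean([plane(d,u,v,.089) for u,v in((188.5,180.5),(265,180.5),(265,254),(188.5,254))],0);print("plate",C,H-C,np.linalg.norm(H-C))
s=p[225:300,295:335];br=(s[...,0]-s[...,2]>50)
for r in range(0,75,3):
    k=np.where(br[r])[0];print(r+225,(k.min()+295,k.max()+295,len(k)) if len(k) else None,end=' ')
x=np.array([np.cos(.3595),np.sin(.3595)]);y=np.array([x[1],-x[0]])
print("\nshift tool",x@(H-t)[:2],y@(H-t)[:2])
E
```

```text
cam z check tip [316.76822963 234.14617261] top [317.91202012 324.87793653]
hole 233.93437010954617 218.12421752738652 [ 0.6240049  -0.04819138  0.089     ]
plate [ 0.62238025 -0.04385629  0.089     ] [ 0.00162465 -0.00433509  0.        ] 0.004629525343540141
225 None 228 None 231 None 234 None 237 None 240 None 243 None 246 None 249 None 252 None 255 None 258 None 261 None 264 None 267 None 270 None 273 None 276 None 279 None 282 None 285 None 288 None 291 None 294 None 297 None 
shift tool 0.006261385512118281 -0.05331403705785192
```

>>> {"fn": "servo_tool", "kwargs": {
  "targets": [
    [0.04,-0.15,0,0,0,0,0],
    [0.07,-0.32,0,0,0,0,0],
    [0.07,-0.32,0.12,0,0,0,0],
    [0.07,-0.32,0.12,0,0,0,0],
    [0.07,-0.32,0.12,0,0,0,0],
    [0.07,-0.32,0.12,0,0,0,0]
  ]
}}

```text
time: 6.88
tcp_pos: [0.6321, -0.067, 0.1652]
tcp_rot: [0.984, 0.179, -0.0, 0.0]
contact_force: [0.5, 0.3, -0.4]
opening: 0.088
grasp_force: 58.8
```

```bash
python3 - <<'E'
from bench import env
from h import *
s=env.read_state();print(s["tcp_pos"],s["tcp_rot"],s["contact_force"])
w=env.read_camera("wrist");np.savez("pics/wrist3.npz",**w)
t=s["tcp_pos"];print("tip",proj(w,t-[0,0,.071]))
cv2.imwrite("pics/wrist3.png",cv2.resize(w["pixels"][150:270,210:370,::-1],(800,600),interpolation=2))
E
```

```text
[ 0.63207548 -0.06702482  0.16523665] [ 9.83916832e-01  1.78626661e-01 -4.28194584e-04  3.10303235e-05] [ 0.45768745  0.2749945  -0.38562962]
tip [316.88003521 234.19081478]
```

View pics/wrist3.png

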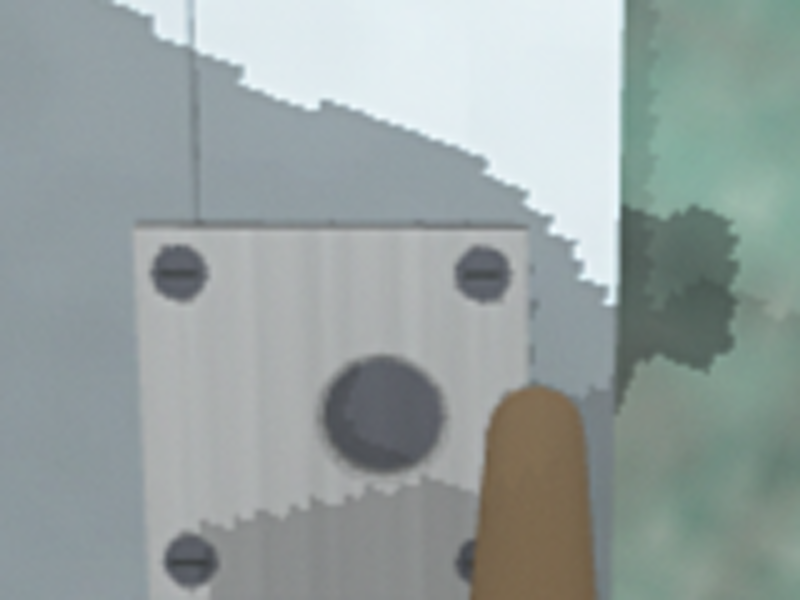

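The crop shows the hole centred at crop (383,413), that is pixel (286.6,232.6), and the dowel's lower end at crop (534,434), that is pixel (316.8,236.8).

```bash
python3 - <<'E'
from h import *
d=load("wrist3");t=np.array([.6321,-.0670,.1652])
H=plane(d,286.6,232.6,.089);T=plane(d,316.8,236.5,.0942)
x=np.array([np.cos(.3595),np.sin(.3595)]);y=np.array([x[1],-x[0]])
for n,a in(("rel",T),("tcp",t)):print(n,x@(H-a)[:2]*1000,y@(H-a)[:2]*1000)
C=np.mean([plane(d,210+u/5,150+v/5,.089) for u,v in((179,273),(483,273))],0);print(H,"from screws mid",x@(H-C)[:2]*1000,y@(H-C)[:2]*1000)
E
```

```text
rel 1.1020524001153404 -18.771101522619393
tcp -0.39889505445256435 -18.803735589917746
[ 0.62511133 -0.04953867  0.089     ] from screws mid -17.674403445717783 6.03291913248027
```

>>> {"fn": "servo_tool", "kwargs": {
  "targets": [
    [0.006,-0.1,0,0,0,0,0],
    [0.006,-0.188,0,0,0,0,0],
    [0.006,-0.188,0,0,0,0,0],
    [0.006,-0.188,0.02,0,0,0,0],
    [0.006,-0.188,0.04,0,0,0,0],
    [0.006,-0.188,0.05,0,0,0,0],
    [0.006,-0.188,0.06,0,0,0,0],
    [0.006,-0.188,0.065,0,0,0,0],
    [0.006,-0.188,0.07,0,0,0,0],
    [0.006,-0.188,0.07,0,0,0,0]
  ]
}}

```text
time: 7.77
tcp_pos: [0.6262, -0.0486, 0.1585]
tcp_rot: [0.984, 0.179, -0.0, -0.0]
contact_force: [0.2, -0.6, -0.2]
opening: 0.09
grasp_force: 58.8
```

>>> {"fn": "servo_tool", "kwargs": {
  "targets": [
    [0,0,0.005,0,0,0,0],
    [0,0,0.01,0,0,0,0],
    [0,0,0.015,0,0,0,0],
    [0,0,0.02,0,0,0,0],
    [0,0,0.02,0,0,0,0],
    [0,0,0.02,0,0,0,0]
  ]
}}

```text
time: 8.27
tcp_pos: [0.6262, -0.0485, 0.1567]
tcp_rot: [0.984, 0.179, -0.0, -0.0]
contact_force: [-0.5, -0.3, -0.4]
opening: 0.091
grasp_force: 58.8
```

>>> {"fn": "servo_tool", "kwargs": {
  "targets": [
    [0,0,0.01,0,0,0,0],
    [0,0,0.02,0,0,0,0],
    [0,0,0.03,0,0,0,0],
    [0,0,0.04,0,0,0,0],
    [0,0,0.04,0,0,0,0]
  ]
}}

```text
time: 8.68
tcp_pos: [0.626, -0.0485, 0.1523]
tcp_rot: [0.984, 0.179, -0.0, -0.0]
contact_force: [-0.2, -0.2, -0.2]
opening: 0.089
grasp_force: 58.8
```

>>> {"fn": "servo_tool", "kwargs": {
  "targets": [
    [0,0,0.01,0,0,0,0],
    [0,0,0.02,0,0,0,0],
    [0,0,0.03,0,0,0,0],
    [0,0,0.04,0,0,0,0],
    [0,0,0.05,0,0,0,0],
    [0,0,0.06,0,0,0,0],
    [0,0,0.07,0,0,0,0],
    [0,0,0.07,0,0,0,0]
  ]
}}

```text
time: 9.35
tcp_pos: [0.626, -0.0485, 0.1453]
tcp_rot: [0.984, 0.179, -0.0, -0.0]
contact_force: [-0.2, 0.1, -0.9]
opening: 0.09
grasp_force: 58.8
```

>>> {"fn": "servo_tool", "kwargs": {
  "targets": [
    [0,0,0.01,0,0,0,0],
    [0,0,0.02,0,0,0,0],
    [0,0,0.03,0,0,0,0],
    [0,0,0.04,0,0,0,0],
    [0,0,0.05,0,0,0,0],
    [0,0,0.05,0,0,0,0]
  ]
}}

```text
time: 9.85
tcp_pos: [0.627, -0.0485, 0.1428]
tcp_rot: [0.984, 0.179, 0.002, 0.0]
contact_force: [0.3, -0.1, 6.4]
opening: 0.088
grasp_force: 59.4
```

>>> {"fn": "servo_tool", "kwargs": {
  "targets": [
    [0,0,0.01,0,0,0,0],
    [0,0,0.02,0,0,0,0],
    [0,0,0.03,0,0,0,0],
    [0,0,0.03,0,0,0,0]
  ]
}}

```text
time: 10.18
tcp_pos: [0.6273, -0.0485, 0.1407]
tcp_rot: [0.984, 0.179, 0.002, 0.001]
contact_force: [-0.3, 0.7, 8.6]
opening: 0.087
grasp_force: 59.8
```

>>> {"fn": "servo_tool", "kwargs": {
  "targets": [
    [0,0,0.01,0,0,0,0],
    [0,0,0.02,0,0,0,0],
    [0,0,0.02,0,0,0,0],
    [0,0,0.02,0,0,0,0]
  ]
}}

```text
time: 10.52
tcp_pos: [0.6273, -0.0486, 0.1389]
tcp_rot: [0.984, 0.179, 0.002, 0.001]
contact_force: [-0.4, 0.0, 9.1]
opening: 0.087
grasp_force: 59.8
```

```bash
python3 - <<'E'
from bench import env
from h import *
s=env.read_state();print({k:np.round(v,4).tolist() for k,v in s.items()})
w=env.read_camera("scene")
a=w["pixels"][200:300,250:380,::-1];b=load("scene1")["pixels"][200:300,250:380,::-1];print(np.abs(a.astype(int)-b)[50:90,15:60].mean())
W=cloud(w);print(W[265,292].round(3),cloud(load("scene1"))[265,292].round(3))
E
```

```text
{'time': 10.5167, 'joints': [-0.1315, 0.1605, 1.2524, 0.0002, 1.7235, 1.0793], 'qd': [0.0002, 0.0018, -0.0014, -0.0001, -0.0002, -0.0006], 'joint_efforts': [-0.1951, -43.3453, -36.9405, -0.1349, -0.1908, -0.0002], 'tcp_pos': [0.6273, -0.0486, 0.1389], 'tcp_rot': [0.9838, 0.1791, 0.0025, 0.0007], 'contact_force': [-0.4082, 0.0321, 9.1119], 'ft_torque': [0.0948, 0.1255, 0.0148], 'grasp_force': 59.8347, 'opening': 0.0869}
3.1842592592592593
[0.584 0.093 0.046] [0.581 0.096 0.048]
```

>>> {"fn": "servo_tool", "kwargs": {
  "targets": [
    [0,0,0.01,0,0,0,0],
    [0,0,0.02,0,0,0,0],
    [0,0,0.03,0,0,0,0],
    [0,0,0.03,0,0,0,0]
  ]
}}

```text
time: 10.9
tcp_pos: [0.6274, -0.0486, 0.1359]
tcp_rot: [0.984, 0.179, 0.003, 0.001]
contact_force: [-0.4, 1.1, 10.2]
opening: 0.089
grasp_force: 59.9
```

```bash
cat > dr.py <<'E'
from bench import env
from h import *
s=env.read_state();print({k:np.round(s[k],4).tolist() for k in("tcp_pos","contact_force","time")})
def px(d):
    W=cloud(d);w=W[(W[...,2]>.074)&(W[...,2]<.083)];R=np.array([.352,-.936]);x=(w[:,:2]-[.6247,-.0462])@R+.05
    y=(w[:,:2]-[.6247,-.0462])@np.array([.936,.352]);x=x[(abs(y)<.05)&(x>-.2)&(x<-.06)];return np.histogram(x,np.arange(-.2,-.05,.01))[0]
print(px(env.read_camera("top")),px(load("top")))
E
python3 dr.py
```

```text
{'tcp_pos': [0.6274, -0.0486, 0.1359], 'contact_force': [-0.387, 1.0821, 10.1716], 'time': 10.9}
[ 0  0  0  0  0  0  0  0  0  0 62 77 35 37  0] [ 0  0  0  0  0  0  0  0  0  0 62 72 52 42  0]
```

Not released yet, so I'll press a little deeper.

>>> {"fn": "servo_tool", "kwargs": {
  "targets": [
    [0,0,0.01,0,0,0,0],
    [0,0,0.02,0,0,0,0],
    [0,0,0.02,0,0,0,0],
    [0,0,0.02,0,0,0,0]
  ]
}}

```text
time: 11.28
tcp_pos: [0.6272, -0.0487, 0.1333]
tcp_rot: [0.984, 0.179, 0.002, 0.001]
contact_force: [0.1, -0.3, 7.0]
opening: 0.088
grasp_force: 59.7
```

```bash
python3 dr.py
```

```text
{'tcp_pos': [0.6272, -0.0487, 0.1333], 'contact_force': [0.1322, -0.3066, 7.0149], 'time': 11.2833}
[  0   0   0   0   0   0 108   0   0   0   0  35  42  41   0] [ 0  0  0  0  0  0  0  0  0  0 62 72 52 42  0]
```

Released: the drawer front now lies at about x = -0.135 in the cabinet frame. I'll withdraw upward and measure it finely.

>>> {"fn": "servo_tool", "kwargs": {
  "targets": [
    [0,0,-0.05,0,0,0,0],
    [0,0,-0.15,0,0,0,0],
    [0,0,-0.35,0,0,0,0],
    [0,0,-0.6,0,0,0,0],
    [0,0,-0.6,0,0,0,0],
    [0,0,-0.6,0,0,0,0]
  ]
}}

```text
time: 11.83
tcp_pos: [0.627, -0.0486, 0.1929]
tcp_rot: [0.984, 0.179, 0.002, 0.001]
contact_force: [0.6, 0.3, -1.9]
opening: 0.093
grasp_force: 58.9
```

```bash
python3 dr.py; python3 - <<'E'
from bench import env
from h import *
d=env.read_camera("top");np.savez("pics/top2.npz",**d);W=cloud(d)
w=W[(W[...,2]>.072)&(W[...,2]<.083)&(W[...,1]>0.02)&(W[...,1]<.2)&(W[...,0]>.45)&(W[...,0]<.7)]
x=(w[:,:2]-[.6247,-.0462])@np.array([.352,-.936])+.05;y=(w[:,:2]-[.6247,-.0462])@np.array([.936,.352])
k=x<-.1;print(np.percentile(x[k],[1,10,50,90,99]),np.percentile(y[k],[1,50,99]),k.sum())
k=x>-.1;print(np.percentile(x[k],[1,50]))
w=W[(W[...,2]>.01)&(W[...,2]<.07)&(W[...,1]>0.02)&(W[...,1]<.2)&(W[...,0]>.45)&(W[...,0]<.7)]
x=(w[:,:2]-[.6247,-.0462])@np.array([.352,-.936])+.05;y=(w[:,:2]-[.6247,-.0462])@np.array([.936,.352])
k=(x<-.08)&(x>-.125)&(abs(y)<.06);print("interior z",np.percentile(w[k,2],[5,50,95]))
t=env.read_state()["tcp_pos"][:2]-[.6247,-.0462];print("tcp cab",t@[.352,-.936]+.05,t@[.936,.352])
cv2.imwrite("pics/top2.png",cv2.resize(d["pixels"][170:280,270:400,::-1],(780,660))[:600])
E
```

```text
{'tcp_pos': [0.627, -0.0486, 0.1929], 'contact_force': [0.5726, 0.2561, -1.93], 'time': 11.8333}
[  0   0   0   0   0   0 106   0   0   0   0  35  44  42   0] [ 0  0  0  0  0  0  0  0  0  0 62 72 52 42  0]
[-0.13902659 -0.13839396 -0.13591105 -0.13353343 -0.1328194 ] [-0.06503137 -0.00075628  0.06478961] 142
[-0.08636278 -0.05790198]
interior z [0.01161857 0.01649733 0.03552627]
tcp cab 0.052556542602323994 0.00033178302696903073
```

View pics/top2.png

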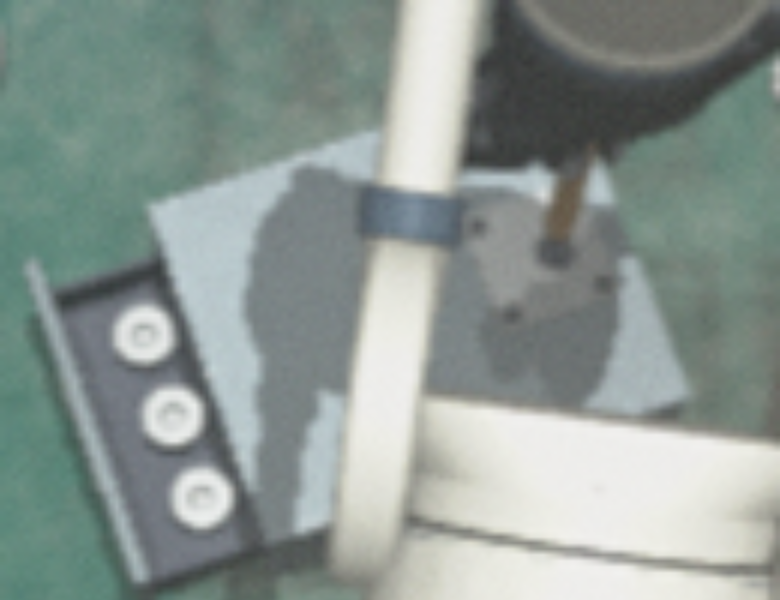

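The drawer is out about 48 mm, with three collets inside it. Its front plate lies at left in the crop, from (35,265) to (140,575). I'll move over the gap at cabinet x ≈ -0.110, go down, and hook.

>>> {"fn": "servo_tool", "kwargs": {
  "targets": [
    [0,-0.3,0,0,0,0,0],
    [0,-0.6,0,0,0,0,0],
    [0,-1,0,0,0,0,0],
    [0,-1,0,0,0,0,0],
    [0,-1,0,0,0,0,0]
  ]
}}

```text
time: 12.35
tcp_pos: [0.5899, 0.0468, 0.1893]
tcp_rot: [0.984, 0.181, -0.001, -0.0]
contact_force: [0.9, -0.2, -0.6]
opening: 0.09
grasp_force: 58.9
```

>>> {"fn": "servo_tool", "kwargs": {
  "targets": [
    [0,-0.3,0,0,0,0,0],
    [0,-0.66,0,0,0,0,0],
    [0,-0.66,0,0,0,0,0],
    [0,-0.66,0,0,0,0,0],
    [0,-0.66,0,0,0,0,0]
  ]
}}

```text
time: 12.77
tcp_pos: [0.5678, 0.1058, 0.1898]
tcp_rot: [0.984, 0.179, -0.001, 0.0]
contact_force: [0.0, 0.3, -0.2]
opening: 0.088
grasp_force: 58.9
```

```bash
python3 - <<'E'
from bench import env
from h import *
s=env.read_state();t=s["tcp_pos"];print(t,s["tcp_rot"],s["contact_force"])
u=t[:2]-[.627,-.0486];print("from hole",u@[.352,-.936],u@[.936,.352])
w=env.read_camera("wrist");print("tip",proj(w,t-[0,0,.071]))
cv2.imwrite("pics/wrist4.png",w["pixels"][:,:,::-1])
E
```

```text
[0.56783527 0.10582968 0.18975192] [ 9.83885246e-01  1.78799475e-01 -6.52233385e-04  3.80101567e-04] [ 0.04778739  0.31903304 -0.21546768]
from hole -0.16537216733194454 -0.0010189376114528041
tip [316.79238749 234.12788459]
```

View pics/wrist4.png

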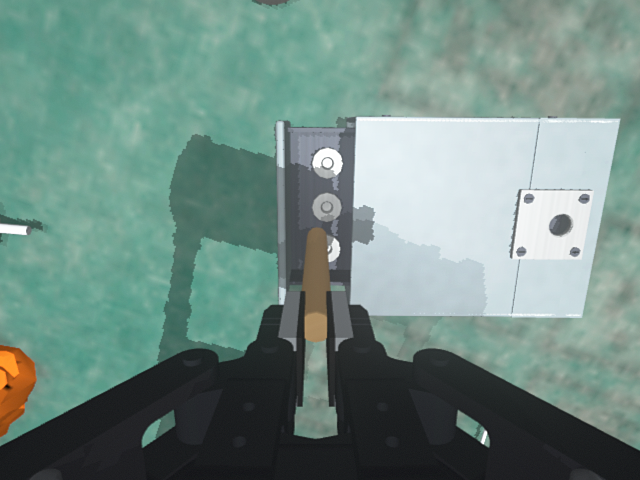

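The dowel (304–328 px) sits centred in the gap between the front's inner face (about 288 px) and the unit (about 353 px). I'll descend.

>>> {"fn": "servo_tool", "kwargs": {
  "targets": [
    [0,0,0.15,0,0,0,0],
    [0,0,0.3,0,0,0,0],
    [0,0,0.42,0,0,0,0],
    [0,0,0.5,0,0,0,0],
    [0,0,0.58,0,0,0,0],
    [0,0,0.66,0,0,0,0],
    [0,0,0.7,0,0,0,0],
    [0,0,0.7,0,0,0,0],
    [0,0,0.7,0,0,0,0]
  ]
}}

```text
time: 13.57
tcp_pos: [0.5677, 0.1068, 0.1209]
tcp_rot: [0.984, 0.179, 0.0, 0.0]
contact_force: [-0.1, 0.7, 0.1]
opening: 0.09
grasp_force: 58.9
```

>>> {"fn": "servo_tool", "kwargs": {
  "targets": [
    [0,-0.04,0,0,0,0,0],
    [0,-0.08,0,0,0,0,0],
    [0,-0.12,0,0,0,0,0],
    [0,-0.14,0,0,0,0,0],
    [0,-0.16,0,0,0,0,0],
    [0,-0.18,0,0,0,0,0],
    [0,-0.2,0,0,0,0,0],
    [0,-0.22,0,0,0,0,0],
    [0,-0.25,0,0,0,0,0],
    [0,-0.28,0,0,0,0,0],
    [0,-0.31,0,0,0,0,0],
    [0,-0.34,0,0,0,0,0],
    [0,-0.37,0,0,0,0,0],
    [0,-0.4,0,0,0,0,0],
    [0,-0.42,0,0,0,0,0],
    [0,-0.44,0,0,0,0,0],
    [0,-0.46,0,0,0,0,0],
    [0,-0.48,0,0,0,0,0],
    [0,-0.48,0,0,0,0,0]
  ]
}}

```text
time: 15.15
tcp_pos: [0.5506, 0.1522, 0.1206]
tcp_rot: [0.984, 0.179, -0.0, -0.0]
contact_force: [1.1, 0.3, 0.2]
opening: 0.088
grasp_force: 59.0
```

```bash
cat > fr.py <<'E'
from bench import env
from h import *
s=env.read_state();t=s["tcp_pos"];u=t[:2]-[.627,-.0486];print("from hole",u@[.352,-.936],u@[.936,.352],"F cab",s["contact_force"][:2]@[.352,-.936],s["contact_force"])
W=cloud(env.read_camera("top"));w=W[(W[...,2]>.072)&(W[...,2]<.083)&(W[...,1]>0.02)&(W[...,1]<.25)&(W[...,0]>.45)&(W[...,0]<.7)]
x=(w[:,:2]-[.6247,-.0462])@np.array([.352,-.936])+.05;y=(w[:,:2]-[.6247,-.0462])@np.array([.936,.352])
k=(x<-.1)&(abs(y)<.066);print(np.percentile(x[k],[1,10,50,90,99]),"travel~",-.0875-np.median(x[k]))
E
python3 fr.py
```

```text
from hole -0.2148725116662539 -0.0008319263619153197 F cab 0.09947064855596172 [1.11205745 0.31193758 0.22658133]
[-0.17154839 -0.17092232 -0.16816769 -0.16540636 -0.15503574] travel~ 0.08066768889114631
```

>>> {"fn": "servo_tool", "kwargs": {
  "targets": [
    [0,-0.01,0,0,0,0,0],
    [0,-0.02,0,0,0,0,0],
    [0,-0.025,0,0,0,0,0],
    [0,-0.025,0,0,0,0,0],
    [0,-0.025,0,0,0,0,0]
  ]
}}

```text
time: 15.62
tcp_pos: [0.5499, 0.154, 0.1206]
tcp_rot: [0.984, 0.179, -0.0, 0.0]
contact_force: [0.5, -1.2, -1.2]
opening: 0.09
grasp_force: 58.9
```

```bash
python3 fr.py
```

```text
from hole -0.2168006989707165 -0.0008704317431132795 F cab 1.2469949095693549 [ 0.4561671  -1.1607095  -1.21324569]
[-0.1732573  -0.17236813 -0.16975187 -0.16714158 -0.15876238] travel~ 0.08225187092069183
```

>>> {"fn": "servo_tool", "kwargs": {
  "targets": [
    [0,-0.01,0,0,0,0,0],
    [0,-0.02,0,0,0,0,0],
    [0,-0.025,0,0,0,0,0],
    [0,-0.025,0,0,0,0,0],
    [0,-0.025,0,0,0,0,0]
  ]
}}

```text
time: 16.08
tcp_pos: [0.5491, 0.1562, 0.1207]
tcp_rot: [0.984, 0.179, 0.0, 0.0]
contact_force: [0.8, -3.5, -1.5]
opening: 0.086
grasp_force: 59.1
```

```bash
python3 fr.py
```

```text
from hole -0.21914168264190007 -0.0008307964359308683 F cab 3.587692314552701 [ 0.83772031 -3.51796449 -1.47291198]
[-0.17336414 -0.17241727 -0.16985094 -0.1672055  -0.15881748] travel~ 0.08235094158056197
```

>>> {"fn": "servo_tool", "kwargs": {
  "targets": [
    [0,-0.01,0,0,0,0,0],
    [0,-0.02,0,0,0,0,0],
    [0,-0.03,0,0,0,0,0],
    [0,-0.03,0,0,0,0,0],
    [0,-0.03,0,0,0,0,0]
  ]
}}

```text
time: 16.55
tcp_pos: [0.548, 0.159, 0.1207]
tcp_rot: [0.984, 0.179, 0.0, 0.0]
contact_force: [2.2, -4.8, -1.1]
opening: 0.092
grasp_force: 59.6
```

```bash
python3 fr.py
```

```text
from hole -0.22214374173475765 -0.0008215688427969204 F cab 5.23660606568375 [ 2.17668485 -4.77608226 -1.09572132]
[-0.17342193 -0.17246827 -0.16985011 -0.16698459 -0.15706611] travel~ 0.08235010501091991
```

```bash
python3 - <<'E'
from bench import env
from h import *
def edge(d):
    W=cloud(d);P=W[...,:2]-[.6247,-.0462];x=P@[.352,-.936]+.05;y=P@[.936,.352]
    k=(W[...,2]>.07)&(W[...,2]<.095)&(x>-.2);o=[]
    for c in np.arange(-.05,.051,.01):
        xx=x[k&(abs(y-c)<.005)];o.append(xx.min() if len(xx) else np.nan)
    return np.array(o)
a=edge(load("top"));b=edge(load("top2"));d=env.read_camera("top");c=edge(d)
for q in(a,b,c):print(q.round(4),np.nanmedian(q))
s=env.read_state();t=s["tcp_pos"]
w=env.read_camera("wrist");np.savez("pics/wrist5.npz",**w);print("tip",proj(w,t-[0,0,.071]),"top",proj(w,t+[0,0,.049]))
p=w["pixels"].astype(int)
for r in(250,260,270,280,330):print(r,p[r,295:340:3].tolist() if r==260 else [i for i in range(290,345) if p[r,i,0]-p[r,i,2]>25][::40] )
cv2.imwrite("pics/wrist5.png",w["pixels"][:,:,::-1])
E
```

```text
[-0.0935 -0.0933 -0.0936 -0.0935 -0.0933 -0.0929 -0.0933 -0.0931 -0.0928
 -0.093  -0.0928] -0.09325432919089409
[-0.1389 -0.1386 -0.139  -0.1389 -0.1387 -0.1386 -0.1383 -0.1381 -0.1386
 -0.1385 -0.1383] -0.1385951560650614
[-0.1732 -0.173  -0.1728 -0.1727 -0.1725 -0.1723 -0.0865 -0.086  -0.0862
 -0.0864 -0.0862] -0.1722938421592627
tip [316.82159821 234.30981155] top [318.12805564 324.82638592]
250 [318]
260 [[70, 103, 93], [74, 105, 94], [73, 104, 93], [72, 104, 94], [149, 153, 148], [112, 122, 123], [118, 130, 133], [120, 101, 74], [125, 107, 80], [129, 109, 82], [132, 111, 84], [132, 110, 84], [132, 111, 84], [130, 109, 83], [124, 105, 80]]
270 [312]
280 [310]
330 [304]
```

View pics/wrist5.png

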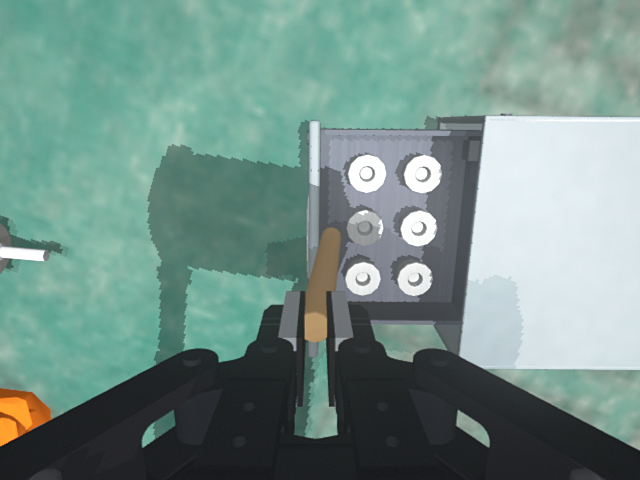

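The dowel has tilted about 10° in the grip (tip near (330,235)) and the drawer is only about at the buffer's start. I'll back off and see whether the tilt is elastic.

>>> {"fn": "servo_tool", "kwargs": {
  "targets": [
    [0,0.08,0,0,0,0,0],
    [0,0.16,0,0,0,0,0],
    [0,0.16,0,0,0,0,0],
    [0,0.16,0,0,0,0,0]
  ]
}}

```text
time: 17.03
tcp_pos: [0.5536, 0.1443, 0.1207]
tcp_rot: [0.984, 0.179, -0.0, -0.001]
contact_force: [-0.7, 0.6, -0.0]
opening: 0.087
grasp_force: 59.1
```

```bash
cat > tilt.py <<'E'
from bench import env
from h import *
s=env.read_state();t=s["tcp_pos"];w=env.read_camera("wrist");np.savez("pics/wt.npz",**w)
p=w["pixels"].astype(int);o=[]
for r in range(238,322,6):
    k=[i for i in range(290,350) if p[r,i,0]-p[r,i,2]>30]
    if k:o.append((r,k[0],k[-1],(k[0]+k[-1])/2))
print(o);print(s["contact_force"])
E
python3 tilt.py;python3 fr.py
```

```text
[(238, 309, 327, 318.0), (244, 309, 328, 318.5), (250, 308, 328, 318.0), (256, 307, 328, 317.5), (262, 306, 329, 317.5), (268, 305, 329, 317.0), (274, 305, 329, 317.0), (280, 304, 329, 316.5), (286, 303, 330, 316.5), (292, 305, 325, 315.0), (298, 306, 325, 315.5), (304, 305, 325, 315.0), (310, 305, 326, 315.5), (316, 304, 326, 315.0)]
[-0.67140337  0.56291845 -0.04838248]
from hole -0.2065948271175571 -0.0007688211180523828 F cab 0.7282160191719461 [ 0.25063523 -0.68375258 -0.25504527]
[-0.17336142 -0.17242603 -0.16975238 -0.16718193 -0.15140448] travel~ 0.08225237963648765
```

>>> {"fn": "servo_tool", "kwargs": {
  "targets": [
    [0,0,0.06,0,0,0,0],
    [0,0,0.11,0,0,0,0],
    [0,0,0.11,0,0,0,0],
    [0,-0.04,0.11,0,0,0,0],
    [0,-0.08,0.11,0,0,0,0],
    [0,-0.1,0.11,0,0,0,0],
    [0,-0.12,0.11,0,0,0,0],
    [0,-0.14,0.11,0,0,0,0],
    [0,-0.16,0.11,0,0,0,0],
    [0,-0.18,0.11,0,0,0,0],
    [0,-0.18,0.11,0,0,0,0],
    [0,-0.18,0.11,0,0,0,0]
  ]
}}

```text
time: 18.13
tcp_pos: [0.5478, 0.1599, 0.1099]
tcp_rot: [0.984, 0.179, 0.0, 0.001]
contact_force: [1.8, -5.2, -0.3]
opening: 0.087
grasp_force: 60.4
```

```bash
python3 fr.py
```

```text
from hole -0.22306826004997177 -0.0007319536991612876 F cab 5.52192127238151 [ 1.82644486 -5.21262039 -0.29143019]
[-0.17298299 -0.17241292 -0.16967818 -0.16707949 -0.15702366] travel~ 0.08217817791534196
```

>>> {"fn": "servo_tool", "kwargs": {
  "targets": [
    [0,-0.02,0,0,0,0,0],
    [0,-0.03,0,0,0,0,0],
    [0,-0.04,0,0,0,0,0],
    [0,-0.05,0,0,0,0,0],
    [0,-0.05,0,0,0,0,0],
    [0,-0.05,0,0,0,0,0]
  ]
}}

```text
time: 18.68
tcp_pos: [0.5464, 0.1634, 0.1098]
tcp_rot: [0.984, 0.178, 0.001, 0.002]
contact_force: [2.5, -8.3, -0.6]
opening: 0.084
grasp_force: 61.9
```

```bash
python3 fr.py
```

```text
from hole -0.2267771669515816 -0.000796755886966267 F cab 8.677707653929943 [ 2.46716893 -8.34323097 -0.64543831]
[-0.17314523 -0.17244863 -0.16967933 -0.16688731 -0.15574679] travel~ 0.08217932997082508
```

```bash
python3 - <<'E'
from bench import env
from h import *
d=load("wrist5");p=d["pixels"].astype(int).mean(-1)
print([int(v) for v in p[128,300:330]]);print([int(v) for v in p[128,470:500]])
X=np.array([.352,-.936]);f=lambda u,v,z:plane(d,u,v,z)[:2]@X
for ui,uo,uc in((320,310,484),):
    i,o,c=f(ui,135,.08),f(uo,135,.08),f(uc,135,.085);print("thick",i-o,"inner to cab face",c-i)
W=cloud(d);Z=W[125:200,:,:];x=Z@np.r_[X,0]
k=(Z[...,2]>.083)&(Z[...,2]<.09);fm=(Z[...,2]>.074)&(Z[...,2]<.084)&(x<np.percentile(x[k],1)-.03)
print(np.percentile(x[k],[.2,1]),np.percentile(x[fm],[1,50,99]),fm.sum())
for n in("top","top2"):
    W=cloud(load(n));P=W[...,:2]-[.6247,-.0462];xx=P@X+.05;y=P@[.936,.352];k=(W[...,2]>.083)&(W[...,2]<.0868)&(abs(y)<.06)&(abs(xx)<.15);print(n,np.percentile(xx[k],[.3,1,99,99.7]))
E
```

```text
[105, 107, 106, 107, 106, 105, 106, 103, 109, 144, 196, 212, 223, 229, 230, 231, 231, 221, 199, 169, 115, 112, 115, 112, 98, 102, 109, 128, 128, 128]
[135, 135, 135, 133, 134, 133, 134, 135, 134, 135, 134, 127, 93, 114, 185, 227, 241, 240, 239, 239, 239, 239, 240, 240, 240, 241, 240, 240, 240, 240]
thick 0.005038464553751315 inner to cab face 0.08071404675117386
[0.12530608 0.12574132] [0.03980674 0.04243679 0.04550768] 860
top [-0.0894147  -0.08580295  0.08202168  0.08305074]
top2 [-0.13647407 -0.08604686  0.08188252  0.08285606]
```

>>> {"fn": "servo_tool", "kwargs": {
  "targets": [
    [0,-0.02,0,0,0,0,0],
    [0,-0.03,0,0,0,0,0],
    [0,-0.04,0,0,0,0,0],
    [0,-0.05,0,0,0,0,0],
    [0,-0.05,0,0,0,0,0],
    [0,-0.05,0,0,0,0,0]
  ]
}}

```text
time: 19.23
tcp_pos: [0.5441, 0.1692, 0.1094]
tcp_rot: [0.984, 0.178, -0.0, 0.001]
contact_force: [2.5, -5.4, -2.3]
opening: 0.09
grasp_force: 59.5
```

```bash
python3 fr.py;python3 tilt.py
```

```text
from hole -0.23303240139539522 -0.0009609310671912026 F cab 5.932415284537515 [ 2.48686107 -5.40282071 -2.32194504]
[-0.17295338 -0.17219103 -0.16967977 -0.16685212 -0.15629868] travel~ 0.08217976963201643
[(238, 349, 349, 349.0), (244, 345, 349, 347.0), (250, 341, 349, 345.0), (256, 337, 349, 343.0), (262, 333, 349, 341.0), (268, 329, 349, 339.0), (274, 325, 349, 337.0), (280, 321, 349, 335.0), (286, 317, 348, 332.5), (292, 313, 325, 319.0), (298, 309, 325, 317.0), (304, 306, 326, 316.0), (310, 305, 326, 315.5), (316, 304, 326, 315.0)]
[ 2.18089976 -5.63596862 -2.27199797]
```

>>> {"fn": "servo_tool", "kwargs": {
  "targets": [
    [0,0.08,0,0,0,0,0],
    [0,0.14,0,0,0,0,0],
    [0,0.14,0,0,0,0,0],
    [0,0.14,0,0,0,0,0]
  ]
}}

```text
time: 19.67
tcp_pos: [0.5487, 0.1574, 0.1098]
tcp_rot: [0.984, 0.179, 0.0, -0.0]
contact_force: [-0.4, 0.0, -0.4]
opening: 0.086
grasp_force: 58.3
```

```bash
python3 fr.py;python3 tilt.py; python3 - <<'E'
from bench import env
from h import *
for n in("top","scene"):
    W=cloud(env.read_camera(n));P=W[...,:2]-[.6247,-.0462];x=P@[.352,-.936]+.052;y=P@[.936,.352];z=W[...,2]
    k=(x>-.24)&(x<-.177)&(abs(y)<.075)&(z>.006)&(z<.078);print(n,k.sum(),np.c_[x,y,z].shape if 0 else [np.round(q[k],3)[:8] for q in(x,y,z)])
    k=(x>-.19)&(x<-.15)&(abs(y)<.06)&(z>.02)&(z<.07);print("front face x",np.percentile(x[k],[5,50,95]) if k.sum() else None,k.sum())
E
```

```text
from hole -0.2203837692309878 -0.0007482848814848177 F cab -0.18893043148266533 [-0.42018432  0.04383072 -0.35727951]
[-0.17332726 -0.17237163 -0.16961969 -0.16682136 -0.15007601] travel~ 0.0821196877560901
[(238, 332, 349, 340.5), (244, 330, 349, 339.5), (250, 327, 348, 337.5), (256, 325, 347, 336.0), (262, 322, 346, 334.0), (268, 319, 344, 331.5), (274, 317, 343, 330.0), (280, 314, 341, 327.5), (286, 312, 339, 325.5), (292, 309, 325, 317.0), (298, 307, 325, 316.0), (304, 306, 325, 315.5), (310, 305, 326, 315.5), (316, 304, 326, 315.0)]
[ 0.63469027 -0.04795511  0.03730082]
top 9 [array([-0.201, -0.198, -0.205, -0.222, -0.221, -0.203, -0.198, -0.185]), array([ 0.011, -0.004, -0.016, -0.031, -0.042, -0.048, -0.05 , -0.055]), array([0.006, 0.009, 0.006, 0.006, 0.007, 0.007, 0.007, 0.007])]
front face x [-0.17154266 -0.16473078 -0.15235384] 35
scene 1 [array([-0.214]), array([0.021]), array([0.006])]
front face x [-0.17329431 -0.17056865 -0.16774378] 992
```

```bash
python3 - <<'E'
from bench import env
from h import *
from scipy.optimize import least_squares
def face(d,lo,hi):
    W=cloud(d);P=W[...,:2]-[.6247,-.0462];x=P@[.352,-.936]+.052;y=P@[.936,.352];z=W[...,2]
    k=(x>lo)&(x<hi)&(abs(y)<.06)&(z>.02)&(z<.07);A=np.c_[np.ones(k.sum()),y[k],z[k]-.045]
    c=np.linalg.lstsq(A,x[k],rcond=None)[0];print(c.round(4),k.sum(),np.median(x[k]));return c[0]
a=face(load("scene"),-.105,-.075);a2=face(load("scene1"),-.105,-.075)
b=face(env.read_camera("scene"),-.186,-.155);print("travel",(a+a2)/2-b)
E
```

```text
[-0.0911  0.0098  0.0012] 904 -0.09114495355527442
[-0.0912  0.0065 -0.0075] 902 -0.09137360292572143
[-0.1705  0.0052 -0.0051] 964 -0.1704863836451271
travel 0.07931666026445455
```

The drawer is against its buffer (travel about 0.080 by every camera, no give up to 9 N). I'll lift out and carry the dowel back; it's tilted about 10° in the grip, which I'll correct with the tool.

>>> {"fn": "servo_tool", "kwargs": {
  "targets": [
    [0,0.03,-0.1,0,0,0,0],
    [0,0.03,-0.3,0,0,0,0],
    [0,0.03,-0.6,0,0,0,0],
    [0,0.03,-0.85,0,0,0,0],
    [0,0.03,-0.85,0,0,0,0],
    [0,0.03,-0.85,0,0,0,0]
  ]
}}

```text
time: 20.42
tcp_pos: [0.5508, 0.1548, 0.1979]
tcp_rot: [0.984, 0.179, 0.003, -0.0]
contact_force: [-0.5, 0.4, -0.2]
opening: 0.083
grasp_force: 58.3
```

>>> {"fn": "servo_tool", "kwargs": {
  "targets": [
    [-0.05,0.3,0,0,0,0,0],
    [-0.15,0.7,0,0,0,0,0],
    [-0.15,1,0,0,0,0,0],
    [-0.15,1,0,0,0,0,0],
    [-0.15,1,0,0,0,0,0]
  ]
}}

```text
time: 20.83
tcp_pos: [0.5707, 0.0542, 0.1932]
tcp_rot: [0.984, 0.178, -0.001, -0.0]
contact_force: [0.0, 0.4, -0.3]
opening: 0.092
grasp_force: 58.2
```

>>> {"fn": "servo_tool", "kwargs": {
  "targets": [
    [-0.05,0.3,0,0,0,0,0],
    [-0.15,0.7,0,0,0,0,0],
    [-0.15,1,0,0,0,0,0],
    [-0.15,1,0,0,0,0,0],
    [-0.15,1,0,0,0,0,0]
  ]
}}

```text
time: 21.25
tcp_pos: [0.5919, -0.0433, 0.1935]
tcp_rot: [0.984, 0.178, -0.001, -0.001]
contact_force: [0.3, 1.4, -0.6]
opening: 0.083
grasp_force: 58.1
```

>>> {"fn": "servo_tool", "kwargs": {
  "targets": [
    [-0.05,0.3,0,0,0,0,0],
    [-0.15,0.7,0,0,0,0,0],
    [-0.15,1,0,0,0,0,0],
    [-0.15,1,0,0,0,0,0],
    [-0.15,1,0,0,0,0,0]
  ]
}}

```text
time: 21.67
tcp_pos: [0.6133, -0.1413, 0.1936]
tcp_rot: [0.984, 0.179, -0.001, -0.001]
contact_force: [-0.5, 0.7, -0.4]
opening: 0.09
grasp_force: 58.1
```

>>> {"fn": "servo_tool", "kwargs": {
  "targets": [
    [-0.1,0.3,0,0.08,0,0,0],
    [-0.2,0.7,0,0.165,0,0,0],
    [-0.2,1,0,0.165,0,0,0],
    [-0.2,1,0,0.165,0,0,0],
    [-0.2,1,0,0.165,0,0,0],
    [-0.2,1,0,0.165,0,0,0]
  ]
}}

```text
time: 22.17
tcp_pos: [0.6302, -0.2403, 0.1948]
tcp_rot: [0.98, 0.18, -0.016, -0.085]
contact_force: [-0.0, -0.1, -0.7]
opening: 0.088
grasp_force: 58.0
```

```bash
cat > ax.py <<'E'
from bench import env
from h import *
from scipy.spatial.transform import Rotation as Ro
s=env.read_state();t=s["tcp_pos"];R=Ro.from_quat(s["tcp_rot"]).as_matrix();print("tcp",t,s["contact_force"],R[:,2])
w=env.read_camera("wrist");np.savez("pics/w6.npz",**w);W=cloud(w);p=w["pixels"].astype(int)
k=np.zeros((480,640),bool);k[215:286,285:365]=True
k&=(p[...,0]-p[...,2]>25)&(W[...,2]>.06)
q=W[k];q=q[np.isfinite(q).all(1)]
# robust axis: per-slice mid of surface points, then line fit
vx,vy,vz,x0,y0,z0=cv2.fitLine(q.astype(np.float32),cv2.DIST_HUBER,0,.01,.01).ravel()
v=np.array([vx,vy,vz]);v/=v[2];print(len(q),"axis slope xy per z",v[:2],"deg",np.degrees(np.arctan(v[:2])),"in tool x,y",np.degrees(np.arctan([v[:2]@R[:2,0],v[:2]@R[:2,1]])))
b=np.array([x0,y0,z0]);print("zrange",q[:,2].min(),q[:,2].max())
for r in range(222,290,6):
    u=np.where(k[r])[0]
    if len(u)>3:
        zz=np.nanmedian(W[r,u,2]);print(r,u[0],u[-1],plane(w,(u[0]+u[-1])/2,r,zz).round(4),end=';')
E
python3 ax.py
```

```text
tcp [ 0.63024736 -0.24030122  0.19482922] [-0.03341807 -0.06684576 -0.67112015] [-0.06104193  0.16168749 -0.9849523 ]
1328 axis slope xy per z [ 0.0235439 -0.0248384] deg [ 1.3487166 -1.4228431] in tool x,y [0.75683223 1.78114974]
zrange 0.1234321417618528 0.22031482006094172
228 337 344 [ 0.6353 -0.2406  0.1249];234 332 349 [ 0.6355 -0.2422  0.1377];240 330 350 [ 0.6358 -0.2433  0.1498];246 327 348 [ 0.6361 -0.2434  0.1623];252 325 346 [ 0.6361 -0.2437  0.1729];258 322 345 [ 0.6362 -0.244   0.1824];264 320 344 [ 0.6366 -0.2444  0.1917];270 318 343 [ 0.6368 -0.2449  0.2001];276 315 341 [ 0.6365 -0.2449  0.2067];282 313 340 [ 0.6369 -0.2452  0.2143];
```

The dowel is now within 2° of upright. I'll move over the stand with a small tilt correction and check again.

>>> {"fn": "servo_tool", "kwargs": {
  "targets": [
    [-0.05,0.2,-0.03,-0.033,0,0,0],
    [-0.09,0.37,-0.06,-0.033,0,0,0],
    [-0.09,0.37,-0.06,-0.033,0,0,0],
    [-0.09,0.37,-0.06,-0.033,0,0,0],
    [-0.09,0.37,-0.06,-0.033,0,0,0]
  ]
}}

```text
time: 22.63
tcp_pos: [0.6349, -0.2789, 0.1953]
tcp_rot: [0.981, 0.18, -0.012, -0.068]
contact_force: [0.4, 0.7, -0.1]
opening: 0.089
grasp_force: 58.1
```

```bash
python3 ax.py; python3 - <<'E'
from h import *
d=load("w6");W=cloud(d);k=(W[...,2]>.034)&(W[...,2]<.042)&(np.hypot(W[...,0]-.6354,W[...,1]+.2824)<.045)
w=W[k];print("\nblock",len(w),cv2.minAreaRect((w[:,:2]*1000).astype(np.float32)),"hole proj",proj(d,[.6357,-.2823,.038]))
k=(W[...,2]<.031)&(np.hypot(W[...,0]-.6354,W[...,1]+.2824)<.013);print("hole pts",k.sum(),[proj(d,[.6354,-.2824,.038])],np.argwhere(k).mean(0) if k.any() else 0)
E
```

```text
tcp [ 0.63489844 -0.27887837  0.19532539] [ 0.38429055  0.74976578 -0.14904789] [-0.04760311  0.1289495  -0.99050794]
1336 axis slope xy per z [-0.00486608  0.02986825] deg [-0.27880344  1.710816  ] in tool x,y [ 0.34539911 -1.68246925]
zrange 0.12376786894572839 0.2205530416443452
228 337 344 [ 0.6408 -0.2815  0.1254];234 332 350 [ 0.641  -0.2829  0.1381];240 330 350 [ 0.6412 -0.2834  0.1512];246 327 348 [ 0.6409 -0.2831  0.1624];252 325 347 [ 0.6413 -0.2832  0.174 ];258 322 346 [ 0.641  -0.2832  0.1829];264 320 344 [ 0.6413 -0.2831  0.1927];270 318 343 [ 0.6411 -0.2833  0.2   ];276 315 341 [ 0.641  -0.2831  0.2077];282 313 340 [ 0.6411 -0.2832  0.2148];
block 3285 ((635.4361572265625, -282.3245849609375), (50.16036605834961, 50.580810546875), 71.28668975830078) hole proj [347.88107643 208.12211452]
hole pts 344 [array([347.85691512, 208.50972255])] [207.16860465 348.25581395]
```

>>> {"fn": "servo_tool", "kwargs": {
  "targets": [
    [0.007,0.01,0.25,0,0,0,0],
    [0.007,0.05,0.5,0,0,0,0],
    [0.007,0.083,0.743,0,0,0,0],
    [0.007,0.083,0.743,0,0,0,0],
    [0.007,0.083,0.743,0,0,0,0]
  ]
}}

```text
time: 23.1
tcp_pos: [0.6337, -0.2773, 0.1181]
tcp_rot: [0.981, 0.179, -0.014, -0.069]
contact_force: [-0.9, 0.0, -0.6]
opening: 0.088
grasp_force: 58.1
```

```bash
python3 ax.py; python3 - <<'E'
from h import *
d=load("w6");p=d["pixels"].astype(int);h=proj(d,[.6354,-.2824,.038]);print("\nhole px",h)
W=cloud(d)
for r in range(int(h[1])-16,int(h[1])+14,3):print(r,"".join("%4d"%p[r,i].mean() for i in range(int(h[0])-22,int(h[0])+23,3)))
E
```

```text
tcp [ 0.63369147 -0.27729852  0.1180524 ] [-0.87746481  0.01878471 -0.61080594] [-0.05203746  0.13103723 -0.99001078]
1245 axis slope xy per z [0.01734996 0.01140377] deg [0.9939796 0.6533595] in tool x,y [ 1.1606212  -0.25797251]
zrange 0.06004179348415936 0.14356270484395095
234 334 344 [ 0.6395 -0.2801  0.0624];240 330 348 [ 0.6396 -0.2812  0.074 ];246 327 348 [ 0.6397 -0.2814  0.0856];252 325 347 [ 0.6399 -0.2816  0.0963];258 322 346 [ 0.6398 -0.2816  0.1058];264 320 344 [ 0.6399 -0.2815  0.1149];270 318 343 [ 0.64   -0.2817  0.123 ];276 315 342 [ 0.6399 -0.2817  0.1301];282 313 340 [ 0.6402 -0.2816  0.138 ];
hole px [343.43148302 231.29864059]
215  131 141 143 138 134 131 114 108 103 131 141 142 140 140 139
218  125 129 139 145 119 109 128 141 136 131 104 136 142 140 141
221  130 125 127 119  95 115 143 136 133 110 114 114 140 142 140
224  128 131 126  99  83 127 136 131 128 111 105 102 107 141 141
227  131 129 119  86  85 103 129 113 111 106 104 103 105 130 139
230  136 131 116  84  88 113 116 116 118 106 105 100  83 124 130
233  138 137 122  94 108 114 117 116 117 116  82  78  86 129 133
236  141 138 134 118 112 114 117 116 118 114  83  78 119 133 132
239  143 142 141 108 114 115 117 116 116 111  82  82 108 131 132
242  132 142 141 108 113 116 116 116 116 108  92 103 119 137 137
```

>>> {"fn": "servo_tool", "kwargs": {
  "targets": [
    [0.014,0.008,0,0,0,0,0],
    [0.014,0.015,0.05,0,0,0,0],
    [0.014,0.022,0.1,0,0,0,0],
    [0.014,0.029,0.15,0,0,0,0],
    [0.014,0.036,0.198,0,0,0,0],
    [0.014,0.036,0.198,0,0,0,0],
    [0.014,0.036,0.198,0,0,0,0]
  ]
}}

```text
time: 23.73
tcp_pos: [0.6358, -0.2789, 0.0985]
tcp_rot: [0.981, 0.179, -0.013, -0.068]
contact_force: [-0.3, -0.1, -1.6]
opening: 0.086
grasp_force: 58.1
```

>>> {"fn": "servo_tool", "kwargs": {
  "targets": [
    [0,0.007,0.05,0,0,0,0],
    [0,0.014,0.1,0,0,0,0],
    [0,0.02,0.15,0,0,0,0],
    [0,0.023,0.168,0,0,0,0],
    [0,0.023,0.168,0,0,0,0],
    [0,0.023,0.168,0,0,0,0]
  ]
}}

```text
time: 24.23
tcp_pos: [0.636, -0.279, 0.0821]
tcp_rot: [0.981, 0.179, -0.013, -0.068]
contact_force: [0.4, 0.4, -1.1]
opening: 0.088
grasp_force: 58.1
```

>>> {"fn": "servo_tool", "kwargs": {
  "targets": [
    [0,0.002,0.01,0,0,0,0],
    [0,0.003,0.02,0,0,0,0],
    [0,0.003,0.02,0,0,0,0],
    [0,0.003,0.02,0,0,0,0]
  ]
}}

```text
time: 24.57
tcp_pos: [0.6362, -0.2791, 0.0805]
tcp_rot: [0.981, 0.179, -0.012, -0.068]
contact_force: [0.1, -0.6, -0.4]
opening: 0.088
grasp_force: 58.1
```

>>> {"fn": "servo_tool", "kwargs": {
  "targets": [
    [0,0.002,0.01,0,0,0,0],
    [0,0.003,0.02,0,0,0,0],
    [0,0.003,0.02,0,0,0,0],
    [0,0.003,0.02,0,0,0,0]
  ]
}}

```text
time: 24.9
tcp_pos: [0.6367, -0.2792, 0.0802]
tcp_rot: [0.982, 0.179, -0.011, -0.067]
contact_force: [-0.8, 0.9, 5.5]
opening: 0.085
grasp_force: 58.7
```

```bash
python3 ax.py
```

```text
tcp [ 0.63673446 -0.27924164  0.08024147] [-0.79518621  0.86245638  5.47233067] [-0.04614886  0.12805761 -0.99069245]
806 axis slope xy per z [-0.01719312  0.06228035] deg [-0.984996  3.563798] in tool x,y [ 0.33561062 -3.64730176]
zrange 0.06014466238989499 0.10557236271527778
258 322 342 [ 0.6426 -0.2827  0.0681];264 320 344 [ 0.6425 -0.2835  0.0758];270 318 343 [ 0.6427 -0.2837  0.0844];276 315 342 [ 0.6427 -0.2836  0.0919];282 313 340 [ 0.6427 -0.2836  0.0992];
```

>>> {"fn": "servo_tool", "kwargs": {
  "targets": [
    [0,0,-0.01,0,0,0,0],
    [0,0,-0.01,0,0,0,0.13],
    [0,0,-0.01,0,0,0,0.18],
    [0,0,-0.01,0,0,0,0.25],
    [0,0,-0.01,0,0,0,0.35],
    [0,0,-0.01,0,0,0,0.5],
    [0,0,-0.01,0,0,0,0.65],
    [0,0,-0.01,0,0,0,0.8],
    [0,0,-0.01,0,0,0,0.8],
    [0,0,-0.01,0,0,0,0.8],
    [0,0,-0.01,0,0,0,0.8]
  ]
}}

```text
time: 25.87
tcp_pos: [0.6362, -0.2792, 0.0794]
tcp_rot: [0.981, 0.179, -0.012, -0.068]
contact_force: [-0.4, -0.2, 0.1]
opening: 0.8
grasp_force: 0.0
```

>>> {"fn": "servo_tool", "kwargs": {
  "targets": [
    [0,-0.03,-0.2,0,0,0,0.8],
    [0,-0.07,-0.5,0,0,0,0.8],
    [0,-0.14,-1,0,0,0,0.8],
    [0,-0.14,-1,0,0,0,0.8],
    [0,-0.14,-1,0,0,0,0.8],
    [0,-0.14,-1,0,0,0,0.8]
  ]
}}

```text
time: 26.37
tcp_pos: [0.6367, -0.2795, 0.182]
tcp_rot: [0.982, 0.179, -0.011, -0.067]
contact_force: [-1.0, -0.6, -0.7]
opening: 0.802
grasp_force: 0.0
```

```bash
python3 - <<'E'
from bench import env
from h import *
s=env.read_state();print(s["tcp_pos"],s["contact_force"],s["opening"])
def dow(d,n):
    W=cloud(d);p=d["pixels"].astype(int)
    k=(W[...,2]>.045)&(W[...,2]<.135)&(np.hypot(W[...,0]-.6357,W[...,1]+.2823)<.022);q=W[k]
    a=q[q[:,2]>.1][:,:2].mean(0) if (q[:,2]>.1).any() else None;b=q[q[:,2]<.08][:,:2].mean(0) if (q[:,2]<.08).any() else None
    print(n,len(q),"zmax",q[:,2].max() if len(q) else None,"top",a,"bot",b)
dow(load("scene"),"scene before");dow(env.read_camera("scene"),"scene now")
dow(load("wrist1"),"w before");w=env.read_camera("wrist");dow(w,"w now")
p=w["pixels"].astype(int);h=proj(w,[.6357,-.2823,.128]).astype(int);print(h)
m=np.zeros((480,640),np.uint8);r,c=max(h[1]-25,0),h[0]-25;s_=p[r:r+50,c:c+50];m[r:r+50,c:c+50]=(s_[...,0]>195)&(s_[...,1]>150)
cs=cv2.findContours(m,0,1)[0]
if cs:
    e=cv2.minEnclosingCircle(max(cs,key=cv2.contourArea));print(e,plane(w,*e[0],.128))
E
python3 fr.py
```

```text
[ 0.63669573 -0.27946025  0.18198338] [-0.96637917 -0.59006911 -0.73571456] 0.8019653397473488
scene before 140 zmax 0.13250824117342885 top [ 0.63607238 -0.27970926] bot [ 0.63569912 -0.27932926]
scene now 134 zmax 0.13132393271493592 top [ 0.63739444 -0.28223542] bot [ 0.63758093 -0.2825608 ]
w before 488 zmax 0.13034228183870467 top [ 0.637292   -0.28186234] bot [ 0.64003161 -0.28115135]
w now 835 zmax 0.13000432959562336 top [ 0.63943825 -0.28493435] bot [ 0.64199445 -0.28487866]
[334 245]
((340.0, 245.0), 9.486932754516602) [ 0.63742419 -0.28493511  0.128     ]
from hole 0.21872554778391998 -0.07283206331909046 F cab -0.7715263893901104 [ 0.31981274  0.94455179 -0.02621191]
[-0.17321677 -0.17212426 -0.16961816 -0.16715453 -0.16645756] travel~ 0.08211815693600003
```

>>> {"fn": "servo_tool", "kwargs": {
  "targets": [
    [0,-0.05,-0.4,0,0,0,0.8],
    [0,-0.05,-0.4,0,0,0,0.8],
    [0,-0.05,-0.4,0,0,0,0.8],
    [0,-0.05,-0.4,0,0,0,0.8]
  ]
}}

```text
time: 26.85
tcp_pos: [0.6366, -0.2798, 0.2205]
tcp_rot: [0.982, 0.179, -0.012, -0.068]
contact_force: [0.0, -0.2, -0.1]
opening: 0.8
grasp_force: 0.0
```

```bash
python3 -c "
from bench import env
print(env.close_job())"
```

```text
the job is handed in; nothing more can be done
None
```

I pushed the catch through the hole, drew the drawer out to its stop and stood the dowel back upright in its stand, then handed in at about 27 s; the drawer measured 79–82 mm, right at the 80 mm needed, and 9 N of pull moved it no further.

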